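Hold the label printer's roll guide open for a new roll

TASK

The label printer on the pantry counter stands with its cover open, ready for a new roll of jar labels. Swing the small lever above the print head all the way up so that the head lifts off its rubber roller, then take the spring-loaded roll guide by its upright tab and draw it outwards, away from the fixed guide, until its pointer stands at the long line of the width scale. Finish while holding the guide there against its spring, so that someone else can drop the roll in, with the lever still up and the jar, mug and label roll left where they stand.

Things in the scene. Friction and masses are not known exactly. Their poses are not given: they have to be found in the camera images.
- printer: white desktop label printer, fixed, 240 mm deep (x), 200 mm wide (y). Origin: centre of its underside, on the counter. Its x axis points from its front (tear bar, keys) to its back, y to the left seen from the front, z up. Roll bay walls 72 mm high, front housing 50 mm. The box-shaped clear cover is open, hinged at the back, from x = 74 to 253 mm, up to 207 mm high.
- print_head (a point): middle of the print head's upper face, 72 mm above the counter, at (-72, 0) mm in the printer. The head is a dark finned bar, 36 mm deep (x), 112 mm wide (y), between two cheeks 98 mm high (x -83 to -53, y about -80 and 80 mm). A steel shaft 8 mm thick runs across above it, 90 mm high, and carries the lever. Ahead of x = -95 mm the machine is at most 53 mm high.
- head_lever (a joint): angle of the small grey head lever. 0: down, level, pointing forward over the machine's front, head pressed on its roller. 1.25: all the way up at its stop (72 degrees, end up and back). It turns about the shaft, parallel to the printer's y, stays where it is left, and takes under 2 N at its end to move. Starts at 0 to 0.15.
- lever_pivot (a point): point on the shaft axis in the middle of the lever's hub; at (-70, -30, 90) mm in the printer's frame.
- lever_tip (a point): middle of the lever's thumb end, 44 mm from the pivot. The lever is a bar 12 mm wide (along the printer's y), 6 mm thick; its thumb end is 14 mm wide, 7 mm thick, 18 mm long and reaches 9 mm beyond this point. When down it is 90 mm above the counter, 24 mm in front of the head's front edge, free on both sides and beneath.
- roll_guide: grey sprung roll guide, the taller, left one; slides along the printer's y. Origin: in its finger tab, 126 mm above the counter; axes as the printer's. The tab is 26 mm wide (x), 10 mm thick (y), from 22 mm below to 14 mm above the origin. Can be drawn out (+y) 54 mm; the long line is at 46 mm. Its spring pulls back with 4 N at rest, 11 N at the line; let go, it snaps back.
- guide_hub (a point): centre of the round hub on the inner (-y) face of the sprung guide's arm, 40 mm below the guide's origin: 18 mm radius, standing out 6 mm from the arm, which is 34 mm wide and 8 mm thick there. Moves with the guide.
- fixed_guide (a point): top middle of the fixed roll guide, the shorter, right one: an upright 34 mm wide (x), 8 mm thick (y), 112 mm high, with the same hub on its +y face, at (30, -62) mm in the printer. At rest the sprung guide's arm stands 68 mm from it (clear space between them).
- guide_pointer (a point): pointed front end of the sprung guide's thin forward blade, close above the width scale; moves with the guide. 68 mm in front of and 65 mm below the guide's origin, at the same y.
- width_mark (a point): the long line of the width scale, at the pointer's x and height; axes as the printer's. The scale is on the plate between roll bay and head, 60 mm above the counter; this dark moulded line is 13.5 mm long (along the printer's x) and 2 mm wide, the others 6 mm long, 1 mm wide, 10 mm apart.
- label_roll: upright roll of blank paper labels, 100 mm across, 100 mm high, with a 25 mm hole; origin at the centre of its underside. Leave alone.
- mug: white mug, 80 mm across, 90 mm high, handle to its +y; origin at the centre of its underside. Leave alone.
- jar: amber glass jar, 68 mm across, 100 mm high; origin at the centre of its underside. Leave alone.

How it is judged:
By the outcome, as a careful person would: the job done as asked, in the order asked, and still so for the second after the job is handed in, while the arm keeps its last pose, push and grip.
It also fails if it takes over 53 s, if anything falls off the work surface, if the arm or the gripper's body presses on something with over 40 N, if the wrist force passes 120 N, or if a joint passes its speed limit or range.

ROBOT

A 7-joint arm with a two-finger parallel gripper is mounted at the origin on the work surface. World frame = base frame: x ahead of the robot, y to its left, z up, the work surface at z = 0. Lengths are in mm, angles in rad, forces in N, time in s.
With the tool pointing down it reaches from about 425 to 975 mm from the base axis. Payload 16.7 kg.
Tool frame: the origin (TCP) lies at the very end of the fingers, on their centre line; the grasp point (between the pads) lies 19 mm behind it; z points along the fingers, y is the line along which they close (so a half turn about z gives the same grasp; the last joint's range is limited). The gripper opens to 85 mm and grips with 20 to 120 N. Pads are 22 mm wide; open, the fingers measure 114 mm over their backs; the gripper's body (76 mm by 85 mm) begins 54 mm behind the grasp point. The pads swing forward as they close: fully open they stand 13 mm farther back than shut.
Start: joints at [-1.296, 0.426, 0.074, 1.606, -0.034, 1.111, -0.067], TCP at [277.579, 615.245, 231.302] pointing down, gripper open.
Joint ranges: [-2.85, 2.85], [-0.5, 2.14], [-1.23, 1.37], [0.21, 2.46], [-1.02, 4.16], [0.16, 2.05], [-2.73, 2.73]. Speed limits (rad/s): [1.89, 1.89, 2.39, 2.39, 3.01, 3.01, 3.01].

INTERFACE

Orientations are given as a unit quaternion [x, y, z, w].
In Python, from rig import status, imaging, ctrl gives the robot as it stands.
- The arm moves only by the tool jog_arm, never from a script. Its argument "motion" is a list that holds one entry, the list of rows, each a list of 7 numbers: the opening, from -1 (shut) to 1 (fully open), then the shift along the tool's x, y, z in a scale on which 1.0 is 800 mm, then the turn, a rotation vector about the tool's x, y, z in fractions of the full range, 1 being 180 degrees. In form: [[[claw, x, y, z, wx, wy, wz], ...]]. A call has 1 to 10 rows; each row is the pose to reach, as a shift and turn from the pose commanded when the call began, along the tool's axes at that moment; what a row does not reach only later rows make up. A row lasts 1/10 s, in which the tool goes at most 50 mm and 8.59 degrees, less where a joint would pass 70% of its speed; a pose out of reach is approached as far as the arm can. Shift and turn numbers lie between -1 and 1, and a call with a number outside is refused. A call with a gripper value outside its range is refused whole. The fingers move at their own pace and stop on an object; "grip_force" is the grip in N (left out, the last holds). Time passes only in rows, so rows that repeat a pose let the fingers close. It gives the time, the measured TCP pose, the force, the opening and the grip force at its end, in the units of the state.
- status.observe(): the state, without advancing time (a new reading comes with each control period).
- imaging.snapshot(name): name is "scene" or "top" or "wrist"; returns (picture, depth): 400x640x3 uint8, blue, green, red; 400x640 float32, mm along the optical axis (not along the pixel's ray), 0 where there is no reading.
- imaging.camera_params(name): a dict with "fovy" (degrees; the focal length in pixels is half the picture's height over the tangent of half this angle, whatever the lens; pixels are square), "cx", "cy" (the principal point, pixels), "position" and "rotation" of the camera in the world; the wrist camera has in their place "mount" (4x4, takes a point from camera to tool coordinates, whose origin is the TCP and whose axes are the flange's). Camera axes: x right, y down, z forward; pixel columns grow to the right and rows downward; lengths in mm; the calibration is good to about 2 mm. The wrist camera is an equidistant fisheye: a pixel r from the principal point sees the ray r / f radians off the axis. A picture is of the moment at which its call begins: read the wrist's pose just before it. camera_params takes no time and is no camera call.
- ctrl.job_done(): hands the job in; it is judged then, once.
The state is a dict: "t": time; "joint_positions": joint angles; "dq": joint speeds; "tau": joint torques, N m; "eef_pos": TCP position; "eef_rot": TCP orientation; "ft_force": force on the tool from outside, world axes, zero at the start; "wrist_torque": the same for the moment, N m; "opening": finger opening in mm; "grasp_force": force on a finger pad.
Only numpy, scipy, OpenCV 4.12 (cv2) and the standard library are available. Lean on these libraries where they do the work, as an engineer would, in place of code of your own. Each camera call takes 0.05 s, during which the arm holds its last target. There are 200 camera calls.

## Working session

There is one attempt and no reset: what is moved stays moved. The work goes in short steps, Python scripts to look and compute and a tool call to move; the robot and the scene stay as the last step left them, time stands still between calls to the robot, and variables do not carry over. Pictures are saved under pics/ and viewed, at most 10 in all, crops included, and the job is handed in when it is done.

Besides the shell and the picture viewer there is one more tool, called after ">>>" as name(argument=value, ...) on one line, values as JSON. jog_arm: Moves the arm, as the interface text tells. Its arguments: {"type":"object","properties":{"motion":{"type":"array"},"grip_force":{"type":"number"}},"required":["motion"]}

```bash
mkdir -p pics
cat > h.py <<'E'
import numpy as np, cv2, pickle
from rig import status, imaging, ctrl
from scipy.spatial.transform import Rotation as R
def cam(n):
    p=imaging.camera_params(n); f=200/np.tan(np.radians(p['fovy'])/2); return p,f
def rot(p):
    r=np.array(p['rotation'],float); return r if r.shape==(3,3) else R.from_quat(r).as_matrix()
E
python3 - <<'E'
from h import *
s=status.observe(); print(s)
D={}
for n in ("scene","top"):
    a,d=imaging.snapshot(n); p,f=cam(n); D[n]=(a,d,p,f); cv2.imwrite(f"pics/{n}.png",a); print(n,p)
print(imaging.camera_params("wrist"))
pickle.dump(D,open("d.pkl","wb"))
E
```

```text
{'t': 0.0, 'joint_positions': array([-1.29651792,  0.42674108,  0.07386174,  1.60660358, -0.0340806 ,
        1.11077311, -0.06711684]), 'dq': array([ 0.00035357,  0.00060297, -0.00023745,  0.0017263 ,  0.00153792,
        0.00196437,  0.0014119 ]), 'tau': array([-1.03429411e-03, -9.49813700e+01,  3.76080081e+00, -4.63544583e+01,
        1.92442193e-02,  9.78174823e-03, -4.91955117e-07]), 'eef_pos': array([277.43944358, 614.9122156 , 230.60637811]), 'eef_rot': array([ 2.10331458e-01,  9.77629929e-01, -6.28287047e-04, -7.57021191e-05]), 'ft_force': array([ 0.02260403,  0.12163363, -0.07135717]), 'wrist_torque': array([ 0.02025172,  0.01148871, -0.00475222]), 'grasp_force': 0.0, 'opening': 85.2859603739516}
scene {'fovy': 55.152199718843235, 'cx': 320.04347641174337, 'cy': 195.4021148164356, 'position': array([1240.25375452,  323.58066623,  537.94211394]), 'rotation': array([ 0.47494146,  0.7333502 , -0.40350501, -0.27168326])}
top {'fovy': 51.177334120097576, 'cx': 324.71497668799486, 'cy': 194.7872092906092, 'position': array([ 390.35827754,   49.65511914, 1057.85676269]), 'rotation': array([-0.6970722 ,  0.71085668, -0.0693339 ,  0.06297574])}
{'fovy': 65.70646984690485, 'cx': 313.81141136769304, 'cy': 197.94601845966153, 'mount': array([[-7.34197767e-05, -9.60960274e-01, -2.76686367e-01,
         7.05900145e+01],
       [ 9.99999773e-01, -2.55782467e-04,  6.23005145e-04,
        -5.69092038e-02],
       [-6.69454716e-04, -2.76686258e-01,  9.60960075e-01,
        -1.41801061e+02],
       [ 0.00000000e+00,  0.00000000e+00,  0.00000000e+00,
         1.00000000e+00]])}
```

View pics/scene.png

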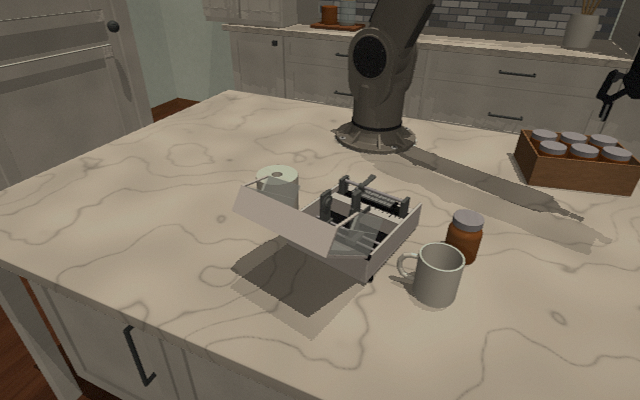

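View pics/top.png

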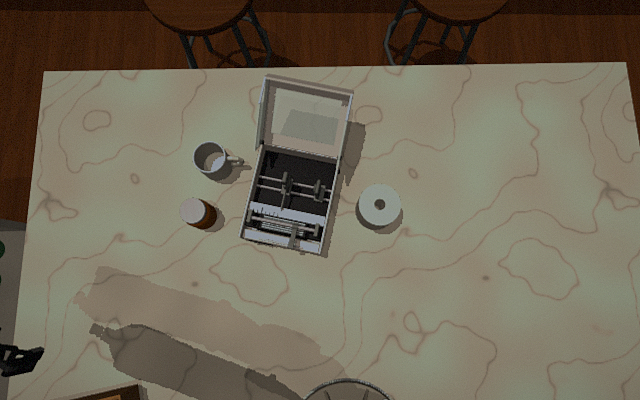

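The scene view shows the printer with the open cover nearest the camera, jar and mug to its +y side and the roll to its −y side. In the top view the printer body spans about (242–340, 145–255), its front facing the robot (down), with jar (200,213), mug (211,158) and roll (379,206). Next I'll enlarge the top view.

Run:
```python
from h import *
D=pickle.load(open("d.pkl","rb"))
a=D["top"][0][140:262,232:352]; b=cv2.resize(a,None,fx=4.9,fy=4.9,interpolation=cv2.INTER_CUBIC)
b=np.clip(b.astype(float)*1.4,0,255).astype(np.uint8)
cv2.imwrite("pics/topc.png",b)
# top depth -> heights in world
_,d,p,f=D["top"]; v,u=np.mgrid[0:400,0:640]
P=np.stack([(u-p['cx'])/f*d,(v-p['cy'])/f*d,d],-1)@rot(p).T+p['position']
np.save("P.npy",P); print(rot(p).round(3))
Z=P[...,2]; print("table z",np.median(Z[300:340,400:500]))
# body mask: z in 40..130 region front of cover
m=((Z>42)&(Z<110)); m[:, :232]=0;m[:,352:]=0;m[:158]=0;m[262:]=0
pts=P[m]; 
r=cv2.minAreaRect(pts[:,:2].astype(np.float32)); print(r)
# fine cells
for row in range(168,256,4): print(row,' '.join('%3d'%z for z in Z[row,240:344:4]))
```

```text
[[-0.02  -0.982  0.186]
 [-1.     0.019 -0.011]
 [ 0.007 -0.186 -0.982]]
table z -0.48041174384934493
((575.7096557617188, 148.40139770507812), (258.7001647949219, 236.30780029296875), 79.24311828613281)
168  -2   0  -2   1  72  27  22  25  19  17  21  22  19  20  20  23  22  19  23  23  19  25  22  23  70  -3
172   1   0   0  -1  63  23  22  20  21  24  23 137  18  20  19  18  20  19  16 1057  22  21  21  21  71   1
176   1  -2  -4  72  50  25  29  20  20  21  20 138 112  24  19  23  21  21  23  22  20  24  20  19  72   0
180   0   0  -1  70  42  22  18  21  23  29  33 137 106  34  22  21  22  19  19  21  20  22  22  23   0  -2
184  -2   0   0  71  31  19  21  21  22  24  21 111  92  19  28  28  25  25  20 113  73  23  24  69   0  -1
188  -1  -6   1  63  23  23  22  27  28  30  20  83  51  22  17  23  20  22  24 108  34  30  22  73   0  -1
192  -1  -1  69  52  22  21  21  22  18  23  31  74  31  31  30  24  21  22  19 110  33  33  23  72   0  -1
196  -2   0  71  37  18  20  20  21  19  23  19  70  23  23  19  20  21  27  26  67  37  18  19  60  -2   3
200  -2   0  72  27  25  18  19
[... 785 characters left out ...]
  95  91  93  96  90 101  53  69   0  -3  -2   0
232  68  51  49  49  47  50  46  21 1057  58  71  72  77  94  89  76  66  53  52  94  51  71  -2   0   0   0
236  64  50 1057  48  51  48  46  50 1057  47  46  45  56  95  58  66  69  54  53  87  51   0  -2 1057   2   2
240  -1  -1  -1  36  43  45  49  54  50  50  48  49  50  95  50  46  18  18  17  32  55  -1   1   1  -3   3
244  -3  -2   1  -5  -1  -1  29  33  32  47  45  50  97  96  50  45  48  48  49  47  73   0  -2  -1  -2   3
248  -3  -4   0  -1   1   0   1   0  -1   0  -1  -1   1  97  49  49  50  48  48  49  70   3   2   2  -1   1
252  -2   1   0   0   0  -2  -3  -1   0   0   0   2  -3   2   0   0   0  11  47  51  71   2   0   2   1   1
```

View pics/topc.png

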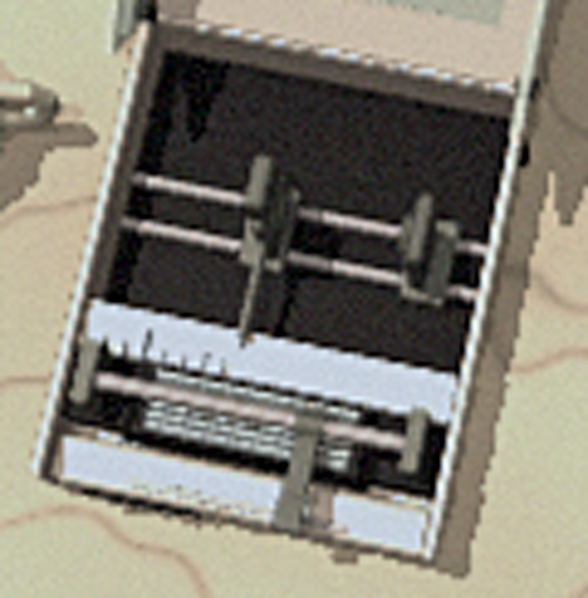

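The enlarged view shows the lever bar from the shaft at crop (305,425) to its tip (288,525), the sprung guide's tab at (263,185), fixed guide (425,225), cheeks at (85,368) and (415,440), pointer end (245,342) and the long scale line near (148,345). I'll fit the printer pose from these with rays.

```bash
cat >> h.py <<'E'
def ray(n,u,v,z):
    p,f=cam(n); d=rot(p)@np.array([(u-p['cx'])/f,(v-p['cy'])/f,1]); o=np.array(p['position']); return o+d*(z-o[2])/d[2]
def fit2(A,B): # A printer xy -> B world xy
    a,b=A.mean(0),B.mean(0); H=(A-a).T@(B-b); yaw=np.arctan2(H[0,1]-H[1,0],H[0,0]+H[1,1]); c,s=np.cos(yaw),np.sin(yaw)
    Rm=np.array([[c,-s],[s,c]]); t=b-Rm@a; return yaw,Rm,t
E
python3 - <<'E'
from h import *
P=np.load("P.npy"); Z=P[...,2]
def comp(u0,v0,u1,v1,lo,hi):
    m=(Z[v0:v1,u0:u1]>lo)&(Z[v0:v1,u0:u1]<hi); n,l,s,c=cv2.connectedComponentsWithStats(m.astype(np.uint8))
    i=1+np.argmax(s[1:,4]); return c[i]+[u0,v0],s[i]
F={}
for k,(box,lo,hi,z,A) in dict(cl=((243,207,255,223),93,102,98,(-68,80)),cr=((312,222,322,238),93,104,98,(-68,-80)),
  fg=((312,176,324,196),104,118,112,(30,-62)),tab=((278,168,292,186),130,146,140,None)).items():
    c,s=comp(*box,lo,hi); F[k]=(ray("top",*c,z),A); print(k,c,s,F[k][0].round(1))
F['tip']=(ray("top",290.6,246,97),None)
A=np.array([x[1] for x in F.values() if x[1]],float); B=np.array([x[0][:2] for x in F.values() if x[1]])
yaw,Rm,t=fit2(A,B); print("yaw",yaw,"t",t,"res",(A@Rm.T+t-B).round(1))
# wall check
m=(Z>66)&(Z<76); m[:150]=0; pts=P[m][:,:2]; loc=(pts-t)@Rm
for s in(1,-1):
    q=loc[(abs(loc[:,1]*s-97)<10)&(loc[:,0]>-40)&(loc[:,0]<60)]; print("wall",s,len(q),np.polyfit(q[:,0],q[:,1],1))
for k in ('tab','tip'): print(k,((F[k][0][:2]-t)@Rm).round(1))
for nm,q in dict(ptr=(245,342),lineA=(150,330),lineB=(146,360)).items():
    print(nm,((ray("top",q[0]/4.9+231.6,q[1]/4.9+139.6,60.5)[:2]-t)@Rm).round(1))
np.savez("pose.npz",yaw=yaw,R=Rm,t=t)
E
```

```text
cl [249.14285714 215.23214286] [ 3  2  9 13 56] [527.4 215.   98. ]
cr [315.56 229.12] [ 0  1  7 13 50] [492.2  61.8  98. ]
fg [317.07692308 185.98076923] [ 3  3  6 15 52] [590.7  56.5 112. ]
tab [284.26923077 176.48076923] [ 4  3  6 12 52] [608.  129.9 140. ]
yaw -0.22660616939418943 t [575.84417045 123.3266586 ] res [[ 0.1  1.6]
 [-0.6 -1.2]
 [ 0.5 -0.4]]
wall 1 111 [-5.72365670e-04  9.69878801e+01]
wall -1 103 [-5.35962369e-04 -9.66112878e+01]
tab [29.9 13.6]
tip [-117.2  -30.9]
ptr [-34.1  12.8]
lineA [-37.9  59.9]
lineB [-52.9  58.4]
```

```bash
cat >> h.py <<'E'
try:
    _q=np.load("pose.npz"); T3=R.from_euler('z',float(_q['yaw'])); t2=_q['t']
except Exception: pass
def world(p): return T3.apply(p)+np.r_[t2,0]
def prn(w): return T3.inv().apply(np.array(w)-np.r_[t2,0])
def goal(p,tilt=0):  # p: grasp point (19 behind TCP) in printer frame; tilt>0 leans body to the front
    Rg=T3*R.from_matrix(np.array([[-1,0,0],[0,1,0],[0,0,-1.]]).T)*R.from_euler('y',tilt,degrees=True)
    return world(p)+19*Rg.apply([0,0,1]),Rg
def rel(p,tilt=0):
    s=status.observe(); Rc=R.from_quat(s['eef_rot']); g,Rg=goal(p,tilt)
    return Rc.inv().apply(g-s['eef_pos']).round(1),np.degrees((Rc.inv()*Rg).as_rotvec()).round(2)
def where():
    s=status.observe(); Rc=R.from_quat(s['eef_rot']); return prn(s['eef_pos']-19*Rc.apply([0,0,1])).round(1)
E
python3 - <<'E'
from h import *
print(where()); g,Rg=goal([0,0,0],20); print("axis z at tilt, printer frame",T3.inv().apply(Rg.apply([0,0,1])))
print(rel([-113,-30.5,190])); print(rel([-113,-30.5,92]))
E
```

```text
[-401.2  412.   249.7]
axis z at tilt, printer frame [-3.42020143e-01 -1.83083059e-18 -9.39692621e-01]
(array([-369.3, -377.4,   60.2]), array([ -0.07,  -0.  , -11.3 ]))
(array([-369.3, -377.3,  158.2]), array([ -0.07,  -0.  , -11.3 ]))
```

Careful with the scale: shifts go in shares of 800 mm and turns go in shares of 180 degrees. That gives: -377 mm / 800 = -0.4713, -369 mm / 800 = -0.4613, -11.3 degrees / 180 = -0.0628.

>>> jog_arm(motion=[[[0.2,-0.4613,-0.4713,0.05,0,0,-0.0628],[0.2,-0.4613,-0.4713,0.05,0,0,-0.0628],[0.2,-0.4613,-0.4713,0.05,0,0,-0.0628],[0.2,-0.4613,-0.4713,0.05,0,0,-0.0628],[0.2,-0.4613,-0.4713,0.05,0,0,-0.0628],[0.2,-0.4613,-0.4713,0.05,0,0,-0.0628],[0.2,-0.4613,-0.4713,0.05,0,0,-0.0628],[0.2,-0.4613,-0.4713,0.05,0,0,-0.0628],[0.2,-0.4613,-0.4713,0.05,0,0,-0.0628],[0.2,-0.4613,-0.4713,0.05,0,0,-0.0628]]], grip_force=20)

```text
t: 1.1
eef_pos: [449.1, 145.0, 193.4]
eef_rot: [0.113, 0.994, 0.0, 0.0]
ft_force: [0.5, 0.3, -0.4]
opening: 51.3
grasp_force: 0.0
```

>>> jog_arm(motion=[[[0.2,0,0,0,0,0,0],[0.2,0,0,0,0,0,0],[0.2,0,0,0,0,0,0]]])

```text
t: 1.4
eef_pos: [448.7, 147.8, 193.4]
eef_rot: [0.113, 0.994, 0.0, -0.0]
ft_force: [0.6, 0.1, 0.6]
opening: 51.2
grasp_force: 0.0
```

Run:
```python
from h import *
print(where(),rel([-113,-30.5,92]),status.observe()['t'],status.observe()['opening'])
s=status.observe(); a,d=imaging.snapshot("wrist"); cv2.imwrite("pics/w1.png",a); pickle.dump((s,a,d),open("w1.pkl","wb"))
```

```text
[-129.4   -4.8  212.4] (array([-16.4, -25.8, 120.4]), array([-0.  , -0.02,  0.05])) 1.4 51.21567938239716
```

View pics/w1.png

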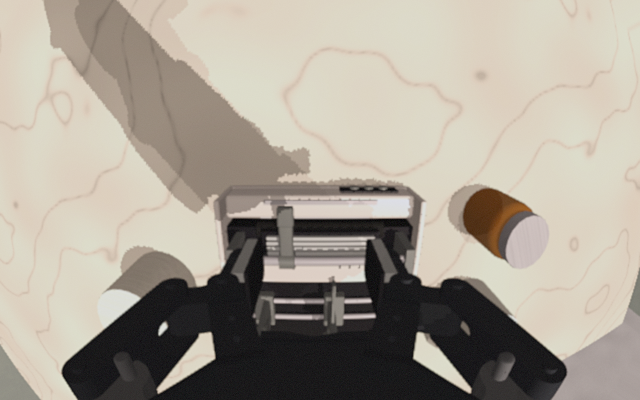

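The wrist view shows the lever from its hub (288,265) to its tip (286,207), between the fingers and clear on both sides, with the guide behind at (333,305). I'll cross-check the lever position by casting a ray from this view.

```bash
cat >> h.py <<'E'
def wray(s,u,v,z):
    p,f=cam("wrist"); x,y=u-p['cx'],v-p['cy']; r=np.hypot(x,y); th=r/f
    d=np.array([np.sin(th)*x/r,np.sin(th)*y/r,np.cos(th)]); M=np.array(p['mount']); Rc=R.from_quat(s['eef_rot'])
    o=Rc.apply(M[:3,3])+s['eef_pos']; d=Rc.apply(M[:3,:3]@d); return o+d*(z-o[2])/d[2]
E
python3 - <<'E'
from h import *
s,a,d=pickle.load(open("w1.pkl","rb"))
for u,v in((279,208),(294,208),(286,207),(280,266),(296,266)): print(prn(wray(s,u,v,96)).round(1), d[v+5,u if u==286 else 287])
# line and pointer on scale plate
g=a[262:290,280:400].astype(int).sum(2)
print(rel([-113,-30.5,92]))
E
```

```text
[-122.6  -33.    96. ] 251.72787
[-122.6  -20.7   96. ] 251.72787
[-123.5  -27.2   96. ] 249.7234
[-69.  -34.2  96. ] 308.70114
[-69.2 -20.1  96. ] 308.70114
(array([-16.5, -26. , 120.4]), array([ 0.  , -0.01,  0.09]))
```

Converted, 119 mm / 800 = 0.1488, -24.5 mm / 800 = -0.0306.

>>> jog_arm(motion=[[[0.0,-0.0206,-0.0306,0.05,0,0,0],[0.0,-0.0206,-0.0306,0.0875,0,0,0],[0.0,-0.0206,-0.0306,0.125,0,0,0],[0.0,-0.0206,-0.0306,0.1488,0,0,0],[0.0,-0.0206,-0.0306,0.1488,0,0,0],[0.0,-0.0206,-0.0306,0.1488,0,0,0]]])

```text
t: 2.05
eef_pos: [459.4, 120.2, 74.8]
eef_rot: [0.112, 0.994, -0.0, -0.0]
ft_force: [-0.1, 0.7, 0.8]
opening: 42.7
grasp_force: 0.0
```

>>> jog_arm(motion=[[[-1,0,0,0,0,0,0],[-1,0,0,0,0,0,0],[-1,0,0,0,0,0,0],[-1,0,0,0,0,0,0],[-1,0,0,0,0,0,0],[-1,0,0,0,0,0,0],[-1,0,0,0,0,0,0]]], grip_force=20)

```text
t: 2.75
eef_pos: [460.0, 120.2, 75.0]
eef_rot: [0.113, 0.994, 0.001, 0.001]
ft_force: [-0.3, 6.4, 2.5]
opening: 13.3
grasp_force: 22.4
```

Run:
```python
from h import *
s=status.observe();print(where(),s['opening'],s['grasp_force'],s['ft_force'])
for a in(.3,.5,.7,.9,1.1,1.25,1.28): print(a,rel([-70-44*np.cos(a),-29,90+44*np.sin(a)])[0])
```

```text
[-112.2  -29.1   94. ] 13.328604442034399 22.37520307302475 [-0.34683     6.35514108  2.45231867]
0.3 [-0.1  0.1 -9. ]
0.5 [ -3.5   0.1 -17.1]
0.7 [ -8.5   0.1 -24.3]
0.9 [-14.8   0.1 -30.5]
1.1 [-22.2   0.1 -35.2]
1.25 [-28.3   0.1 -37.7]
1.28 [-29.6   0.1 -38.1]
```

Converted, -24.5 mm / 800 = -0.0306, -8.5 mm / 800 = -0.0106.

>>> jog_arm(motion=[[[-1,0,0.0009,-0.0063,0,0,0],[-1,0,0.0019,-0.0113,0,0,0],[-1,-0.0019,0.0019,-0.0163,0,0,0],[-1,-0.0044,0.0019,-0.0213,0,0,0],[-1,-0.0075,0.0019,-0.0263,0,0,0],[-1,-0.0106,0.0019,-0.0306,0,0,0]]])

```text
t: 3.35
eef_pos: [467.6, 118.8, 99.1]
eef_rot: [0.113, 0.994, -0.0, -0.001]
ft_force: [-2.2, -0.6, -3.5]
opening: 13.2
grasp_force: 20.6
```

Run:
```python
from h import *
s=status.observe();print(where(),s['opening'],s['grasp_force'],s['ft_force'],s['t'])
for a in(.7,.9,1.1,1.25,1.28): print(a,rel([-70-44*np.cos(a),-27.5,90+44*np.sin(a)])[0])
```

```text
[-104.4  -28.7  118.1] 13.213563074696365 20.586171448230743 [-2.24413573 -0.61736342 -3.49664633] 3.35
0.7 [-0.8  1.2 -0.2]
0.9 [-7.1  1.2 -6.4]
1.1 [-14.5   1.2 -11.1]
1.25 [-20.5   1.2 -13.7]
1.28 [-21.8   1.2 -14.1]
```

Converted, -25 mm / 800 = -0.0313, -23.5 mm / 800 = -0.0294.

>>> jog_arm(motion=[[[-1,-0.0044,0,-0.0041,0,0,0],[-1,-0.0088,0,-0.008,0,0,0],[-1,-0.0131,0,-0.0113,0,0,0],[-1,-0.0181,0,-0.0139,0,0,0],[-1,-0.0225,0,-0.0163,0,0,0],[-1,-0.0263,0,-0.0175,0,0,0],[-1,-0.0294,0,-0.0181,0,0,0],[-1,-0.0313,0,-0.0181,0,0,0],[-1,-0.0313,0,-0.0181,0,0,0]]])

```text
t: 4.25
eef_pos: [492.5, 113.1, 113.9]
eef_rot: [0.113, 0.994, -0.0, -0.0]
ft_force: [-6.8, -1.5, 7.8]
opening: 13.3
grasp_force: 20.0
```

Run:
```python
from h import *
s=status.observe();print(where(),s['opening'],s['grasp_force'],s['ft_force'],s['t'],np.linalg.norm((where()-[-70,0,90])[[0,2]]))
```

```text
[-78.9 -28.7 132.9] 13.252387811388505 19.98807817697525 [-6.77022192 -1.52790541  7.8173559 ] 4.25 43.813468248930036
```

Converted, -4 mm / 800 = -0.005, -2 mm / 800 = -0.0025.

>>> jog_arm(motion=[[[-1,-0.0025,0,0,0,0,0],[-1,-0.005,0,0,0,0,0],[-1,-0.005,0,0,0,0,0]]])

```text
t: 4.55
eef_pos: [496.5, 112.2, 114.0]
eef_rot: [0.113, 0.994, -0.0, -0.0]
ft_force: [-5.9, -3.0, 9.3]
opening: 13.7
grasp_force: 19.6
```

Converted, -100 mm / 800 = -0.125, -90 mm / 800 = -0.1125.

>>> jog_arm(motion=[[[-0.5,0,0,0,0,0,0],[-0.4,0,0,0,0,0,0],[-0.3,0,0,0,0,0,0],[-0.2,0,0,0,0,0,0],[-0.2,0,0,0,0,0,0],[-0.2,0,0,-0.0375,0,0,0],[-0.2,0,0,-0.075,0,0,0],[-0.2,0.0375,0,-0.1125,0,0,0],[-0.2,0.075,0,-0.125,0,0,0],[-0.2,0.075,0,-0.125,0,0,0]]])

```text
t: 5.55
eef_pos: [435.9, 126.9, 215.0]
eef_rot: [0.112, 0.994, 0.001, 0.0]
ft_force: [0.4, 0.3, -0.2]
opening: 34.2
grasp_force: 0.0
```

Run:
```python
from h import *
s=status.observe(); a,d=imaging.snapshot("wrist"); pickle.dump((s,a,d),open("w2.pkl","wb"))
t,dt=imaging.snapshot("top"); sc,_=imaging.snapshot("scene")
b=cv2.resize(t[140:262,232:352],(400,400),interpolation=cv2.INTER_CUBIC); c=cv2.resize(sc[165:265,310:430],(400,400),interpolation=cv2.INTER_CUBIC)
cv2.imwrite("pics/c2.png",np.clip(np.hstack([b,c])*1.4,0,255).astype(np.uint8))
cv2.imwrite("pics/w2.png",a)
print(where(),s['opening'],s['t'])
```

```text
[-134.7  -28.3  232.6] 34.20154015390227 5.55
```

View pics/c2.png

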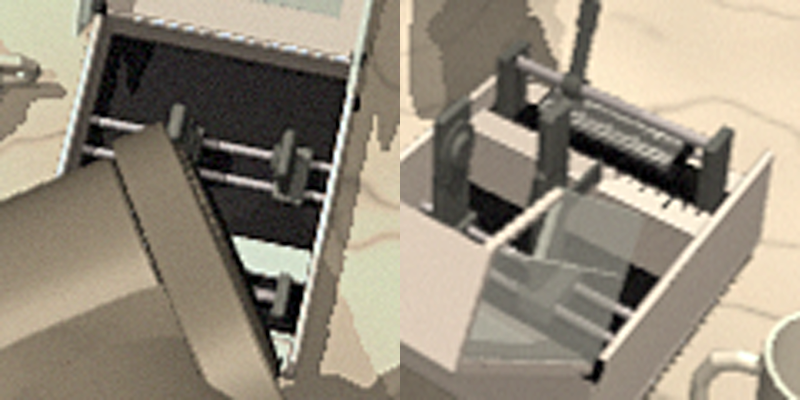

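View pics/w2.png

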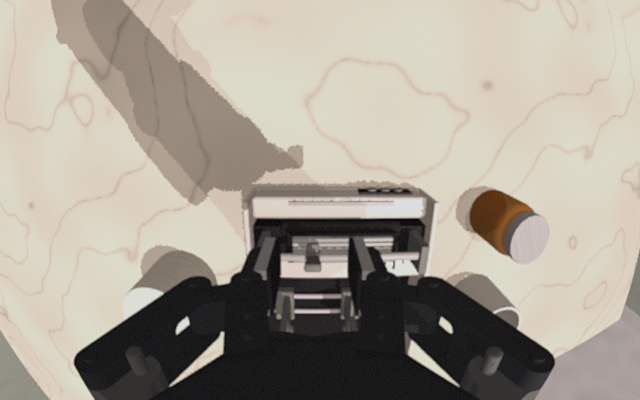

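The lever now stands up: its tip is at (585,0) in the scene crop and at (313,240) in the wrist view, and the scale lines and pointer are visible. I'll measure its angle by triangulating the lever tip, and plan the guide grasp.

Run:
```python
from h import *
s,a,d=pickle.load(open("w2.pkl","rb"))
p,f=cam("wrist"); M=np.array(p['mount']); Rc=R.from_quat(s['eef_rot'])
def pt(u,v):
    x,y=u-p['cx'],v-p['cy'];r=np.hypot(x,y);th=r/f; D=np.array([np.sin(th)*x/r,np.sin(th)*y/r,np.cos(th)]); D*=d[v,u]/D[2]
    return prn(Rc.apply(M[:3,:3]@D+M[:3,3])+s['eef_pos'])
for v in range(234,274,3): print(v,[pt(u,v).round(0).astype(int).tolist() for u in(309,313,317)])
for tl in(-15,-20): print(tl,rel([-60,14,190],tl),rel([27,14,180],tl),rel([27,14,130],tl))
```

```text
234 [[-89, -32, 74], [-89, -28, 73], [-89, -24, 74]]
237 [[-86, -32, 75], [-86, -28, 74], [-87, -24, 76]]
240 [[-84, -32, 78], [-84, -28, 78], [-84, -24, 78]]
243 [[-84, -32, 85], [-84, -28, 84], [-84, -24, 85]]
246 [[-83, -32, 89], [-83, -28, 89], [-84, -24, 90]]
249 [[-81, -32, 91], [-80, -28, 90], [-80, -24, 90]]
252 [[-78, -32, 92], [-78, -28, 92], [-79, -24, 94]]
255 [[-76, -32, 95], [-77, -28, 95], [-77, -24, 95]]
258 [[-83, -32, 114], [-83, -28, 114], [-83, -25, 114]]
261 [[-86, -32, 126], [-86, -28, 126], [-87, -25, 126]]
264 [[-90, -31, 138], [-90, -28, 137], [-90, -25, 138]]
267 [[-87, -31, 138], [-88, -28, 139], [-88, -25, 140]]
270 [[-85, -31, 139], [-85, -28, 140], [-85, -25, 140]]
273 [[-36, -33, 60], [-36, -28, 59], [-36, -24, 60]]
-15 (array([-79.6,  42.2,  42. ]), array([ 3.000e-02, -1.497e+01,  1.000e-02])) (array([-166.6,   42.2,   52.1]), array([ 3.000e-02, -1.497e+01,  1.000e-02])) (array([-166.6,   42.2,  102.1]), array([ 3.000e-02, -1.497e+01,  1.000e-02]))
-20 (array([-81.2,  42.2,  41.5]), array([ 3.000e-02, -1.997e+01,  1.000e-02])) (array([-168.2,   42.2,   51.6]), array([ 3.000e-02, -1.997e+01,  1.000e-02])) (array([-168.2,   42.2,  101.6]), array([ 3.000e-02, -1.997e+01,  1.000e-02]))
```

The lever is at its stop (its end is at x≈-87, z≈140, as expected for 72°). Now I'll hover above the tab with the tool leaning forward, away from the cover.

Converted, -166.5 mm / 800 = -0.2081, -120 mm / 800 = -0.15, -15 degrees / 180 = -0.0833.

>>> jog_arm(motion=[[[-0.2,-0.05,0.0125,0.015,0,-0.0278,0],[-0.2,-0.1,0.025,0.0313,0,-0.0556,0],[-0.2,-0.15,0.0375,0.0475,0,-0.0833,0],[-0.2,-0.2081,0.0525,0.065,0,-0.0833,0],[-0.2,-0.2081,0.0525,0.065,0,-0.0833,0],[-0.2,-0.2081,0.0525,0.065,0,-0.0833,0],[-0.2,-0.2081,0.0525,0.065,0,-0.0833,0],[-0.2,-0.2081,0.0525,0.065,0,-0.0833,0]]])

```text
t: 6.5
eef_pos: [609.3, 129.3, 161.9]
eef_rot: [0.112, 0.985, -0.015, 0.13]
ft_force: [0.3, 0.7, -0.1]
opening: 34.6
grasp_force: 0.0
```

Run:
```python
from h import *
s=status.observe(); a,d=imaging.snapshot("wrist"); pickle.dump((s,a,d),open("w3.pkl","wb"))
b=cv2.resize(a[200:360,220:420],(800,600)[0:2],interpolation=cv2.INTER_CUBIC) if 0 else cv2.resize(a[180:330,220:420],(800,600),interpolation=cv2.INTER_CUBIC)
cv2.imwrite("pics/w3.png",b); print(where(),s['t'],s['ft_force'],rel([27,14,130],-15))
```

```text
[ 26.3  13.5 180.4] 6.5 [ 0.26821686  0.65942653 -0.09089218] (array([12.4,  0.4, 48.9]), array([ 0.04,  0.02, -0.01]))
```

View pics/w3.png

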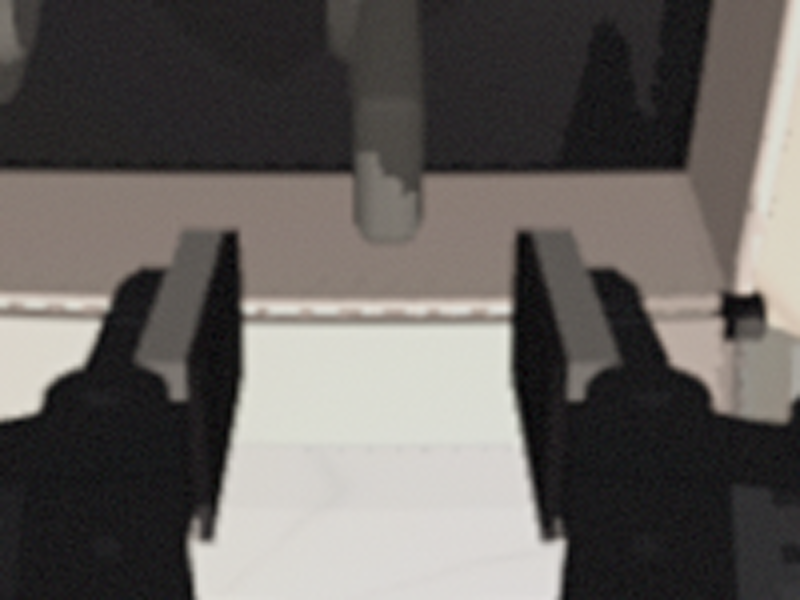

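The tab, at crop (388,150), stands between the fingers about 2 mm to the +y side of their midline (378). Descend with a small correction and close.

>>> jog_arm(motion=[[[-0.2,0.005,0.0025,0.0188,0,0,0],[-0.2,0.01,0.0025,0.04,0,0,0],[-0.2,0.0156,0.0025,0.0613,0,0,0],[-0.2,0.0156,0.0025,0.0613,0,0,0],[-1,0.0156,0.0025,0.0613,0,0,0],[-1,0.0156,0.0025,0.0613,0,0,0],[-1,0.0156,0.0025,0.0613,0,0,0],[-1,0.0156,0.0025,0.0613,0,0,0],[-1,0.0156,0.0025,0.0613,0,0,0],[-1,0.0156,0.0025,0.0613,0,0,0]]], grip_force=50)

```text
t: 7.55
eef_pos: [610.9, 131.0, 112.2]
eef_rot: [0.112, 0.985, -0.015, 0.13]
ft_force: [-4.8, -2.2, 7.1]
opening: 9.1
grasp_force: 51.1
```

Run:
```python
from h import *
s=status.observe(); print(where(),s['t'],s['ft_force'],s['opening'],s['grasp_force'])
```

```text
[ 27.5  15.4 130.6] 7.55 [-4.84087011 -2.1913668   7.10302728] 9.143471073666744 51.06787025928497
```

Converted, 45 mm / 800 = 0.0563, 41 mm / 800 = 0.0513.

>>> jog_arm(motion=[[[-1,0,0.0075,0,0,0,0],[-1,0,0.015,0,0,0,0],[-1,0,0.0225,0,0,0,0],[-1,0,0.03,0,0,0,0],[-1,0,0.0375,0,0,0,0],[-1,0,0.045,0,0,0,0],[-1,0,0.0513,0,0,0,0],[-1,0,0.0563,0,0,0,0],[-1,0,0.0563,0,0,0,0],[-1,0,0.0563,0,0,0,0]]])

```text
t: 8.55
eef_pos: [620.7, 173.6, 112.2]
eef_rot: [0.113, 0.985, -0.015, 0.13]
ft_force: [-7.6, -8.5, 12.0]
opening: 9.1
grasp_force: 51.8
```

Run:
```python
from h import *
s=status.observe(); print(where(),s['t'],T3.inv().apply(s['ft_force']),s['opening'],s['grasp_force'])
a,d=imaging.snapshot("wrist"); t,_=imaging.snapshot("top"); sc,_=imaging.snapshot("scene"); pickle.dump((s,a,d,t,sc),open("w4.pkl","wb"))
b=cv2.resize(t[140:262,232:352],(400,400),interpolation=cv2.INTER_CUBIC); c=cv2.resize(sc[165:245,330:430],(400,320),interpolation=cv2.INTER_CUBIC)
c=cv2.copyMakeBorder(c,0,80,0,0,cv2.BORDER_CONSTANT)
cv2.imwrite("pics/c4.png",np.clip(np.hstack([b,c])*1.4,0,255).astype(np.uint8))
```

```text
[ 27.5  59.1 130.6] 8.55 [ -5.53422669 -10.00684632  12.00613239] 9.076243393201079 51.81260526180267
```

View pics/c4.png

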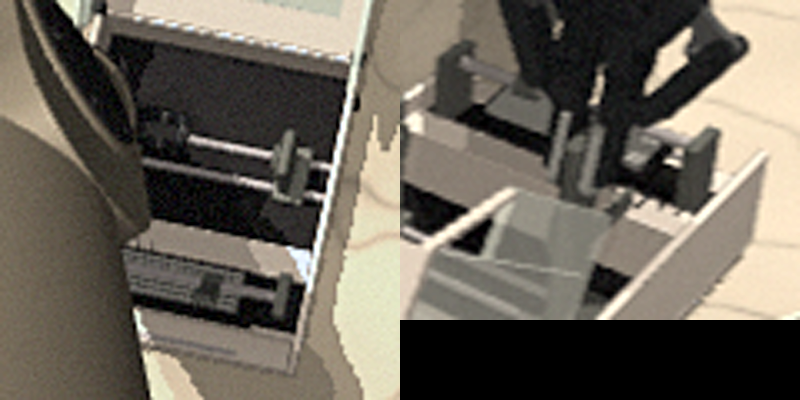

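The top view has the guide hidden by the arm; the scene crop shows the guide gripped at (575,180), the pointer hidden. I'll check the wrist view for pointer and long line.

```bash
cat >> h.py <<'E'
def wpix(s,q):
    p,f=cam("wrist"); M=np.array(p['mount']); Rc=R.from_quat(s['eef_rot']); c=M[:3,:3].T@(Rc.inv().apply(world(q)-s['eef_pos'])-M[:3,3])
    th=np.arccos(c[2]/np.linalg.norm(c)); k=f*th/np.hypot(c[0],c[1]); return np.array([p['cx']+k*c[0],p['cy']+k*c[1]])
E
python3 - <<'E'
from h import *
s,a,d,t,sc=pickle.load(open("w4.pkl","rb"))
for q in((-38,60,61),(-38,14,61),(-38,-30,61),(-45,60,60)): print(q,wpix(s,q).round(1))
u,v=wpix(s,(-40,45,61)).astype(int); print(u,v)
u0=max(0,u-60);v0=max(0,v-45); cv2.imwrite("pics/w4.png",np.clip(cv2.resize(a[v0:v0+90,u0:u0+120],(800,600),interpolation=cv2.INTER_CUBIC)*1.3,0,255).astype(np.uint8)); print(u0,v0)
E
```

```text
(-38, 60, 61) [315.1  92.3]
(-38, 14, 61) [233.2  94.8]
(-38, -30, 61) [163.9 100.7]
(-45, 60, 60) [315.1  79.6]
287 89
227 44
```

View pics/w4.png

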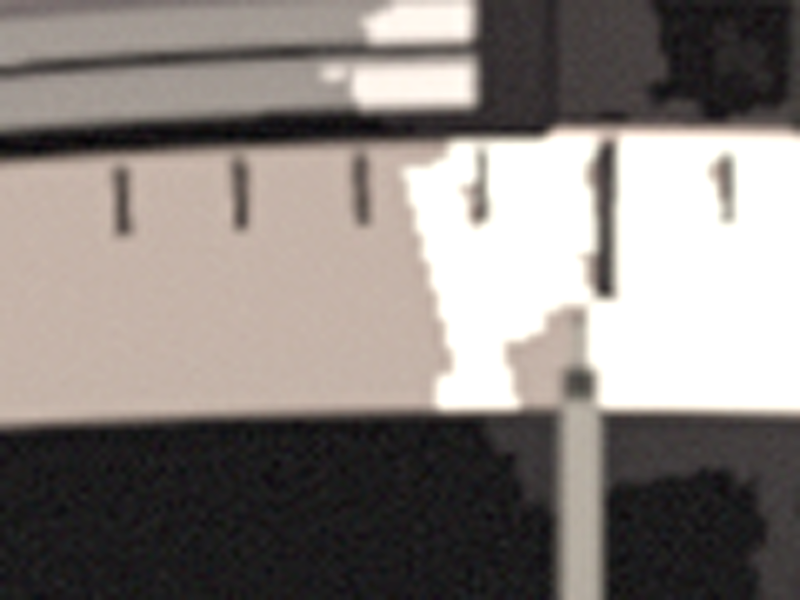

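The wrist close-up clearly shows the pointer tip at crop (578,310) and the long line at (605,220), with ticks about 121 px per 10 mm, so the pointer is about 2.1 mm short. Move +2.1 mm.

Converted, 2.1 mm / 800 = 0.0026, 1 mm / 800 = 0.0013.

>>> jog_arm(motion=[[[-1,0,0.0013,0,0,0,0],[-1,0,0.0026,0,0,0,0],[-1,0,0.0026,0,0,0,0],[-1,0,0.0026,0,0,0,0],[-1,0,0.0026,0,0,0,0],[-1,0,0.0026,0,0,0,0]]])

```text
t: 9.3
eef_pos: [621.2, 175.5, 112.2]
eef_rot: [0.113, 0.985, -0.015, 0.13]
ft_force: [-6.8, -9.3, 11.2]
opening: 9.2
grasp_force: 51.8
```

Run:
```python
from h import *
s=status.observe(); print(where(),s['t'],s['ft_force'],s['opening'],s['grasp_force'])
a,d=imaging.snapshot("wrist")
b=np.clip(cv2.resize(a[54:114,240:360],(800,400),interpolation=cv2.INTER_CUBIC)*1.3,0,255).astype(np.uint8)
sc,_=imaging.snapshot("scene"); c=cv2.resize(sc[150:250,230:490],(520,200),interpolation=cv2.INTER_CUBIC); c=cv2.copyMakeBorder(c,0,0,0,280,cv2.BORDER_CONSTANT)
cv2.imwrite("pics/w5.png",np.vstack([b,c]))
```

```text
[ 27.5  61.  130.6] 9.3 [-6.82492055 -9.33605176 11.16235401] 9.150918253118713 51.794525384902954
```

View pics/w5.png

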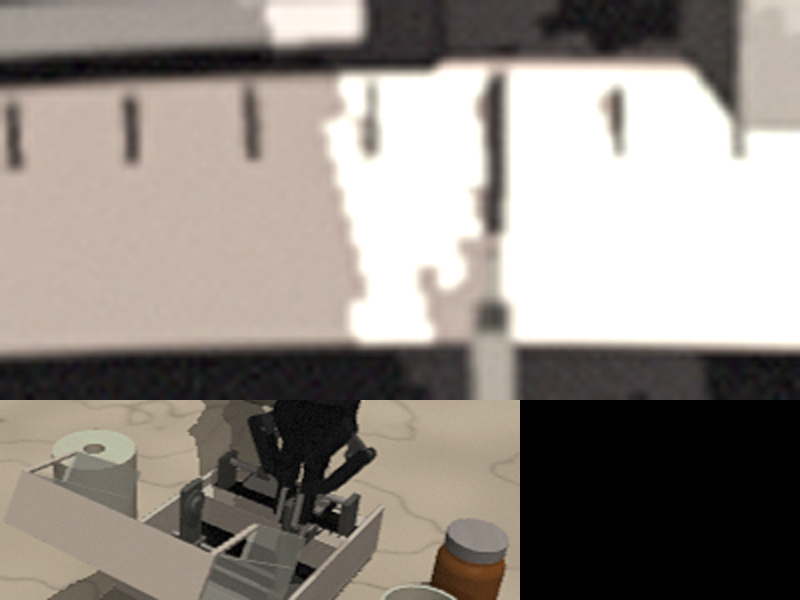

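The pointer tip (491,240) is now in line with the long line (496,160), about 0.3 mm off. The jar and roll are untouched, and the last top view showed the lever still up, so I'm handing in.

```bash
python3 -c "
from h import *
print(ctrl.job_done())"
```

```text
the job is handed in; nothing more can be done
None
```

I handed the job in at about 9.4 s with the lever up at its stop and the gripper holding the guide against its spring, the pointer about 0.3 mm from the long line; the jar, mug and label roll were not touched.

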